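# Switch on the hob and dial it to simmer

### The arm

A 6-joint arm with a two-finger parallel gripper is mounted at the origin on a cart in front of the work surface, level with it; the furniture and walls round the work are solid. World frame = base frame: x ahead of the robot, y to its left, z up, the work surface at z = 0. Lengths are in m, angles in rad, forces in N, time in s.
With the tool pointing down it reaches from about 0.375 to 0.9 m from the base axis. Payload 3.1 kg.
Tool frame: the origin (TCP) lies between the finger pads; the fingertips stand 8 mm ahead of it and the grasp point (between the pads) lies 11 mm behind it; z points along the fingers, y is the line along which they close (so a half turn about z gives the same grasp; the last joint's range is limited). The gripper opens to 87 mm and grips with 3 to 60 N. Pads are 19 mm wide; open, the fingers measure 117 mm over their backs; the gripper's body (75 mm by 190 mm) begins 51 mm behind the grasp point.
Start: joints at [-1.355, 0.527, 1.433, -0, 1.181, -0.178], TCP at [0.24, -0.577, 0.202] pointing down, gripper open.
Joint ranges: [-3.08, 3.08], [-0.75, 2.2], [0.22, 2.44], [-1.43, 4.57], [0, 2.65], [-2.85, 2.85]. Speed limits (rad/s): [2.79, 2.79, 3.14, 3.14, 3.14, 3.14].

### API

Orientations are given as a unit quaternion [x, y, z, w].
In Python, from rig import robot, vision, job gives the robot as it stands.
- The arm moves only by the shell command python3 -m handwheel 'ROWS' [OPENING] [FORCE]. ROWS is JSON, a list of rows, each a list of 4 numbers: the shift along the tool's x, y, z as a fraction of full scale, then the turn about the tool's z as a fraction of full scale. A call has 1 to 20 rows; each row is the pose to reach, as a shift and turn from the pose commanded when the call began, along the tool's axes at that moment, turning the shorter way round; what a row does not reach only later rows make up. Full scale, the value 1, is 300 mm for a shift and 2 pi rad for a turn. A row lasts 1/12 s, in which the tool goes at most 41.7 mm and 7.16 degrees, less where a joint would pass 70% of its speed; a pose out of reach is approached as far as the arm can. A call with a number of a shift or a turn outside -1 to 1 is refused whole. A call with a gripper value outside its range is refused whole. OPENING is the opening in per cent of the stroke, from 0 (shut) to 100 (fully open), set as the call begins (- or left out, the last holds). The fingers move at their own pace and stop on an object; FORCE is the grip in N (left out, the last holds). Time passes only in rows, so rows that repeat a pose let the fingers close. It gives the time, the measured TCP pose, the force, the opening and the grip force at its end, in the units of the state.
- robot.get_obs(): the state, without advancing time (a new reading comes with each control period).
- vision.camera(name): name is "side" or "top"; returns a dict with "frame" (420x560x3 uint8, red, green, blue), "K" (3x3 intrinsics, pixels), "k1" (the pictures are not rectified: a ray, as slopes to the right and down, at radius r is drawn at 1 + k1 r^2 times it, then the intrinsics apply), "cam_to_world" (4x4, takes a point from camera to world coordinates). Camera axes: x right, y down, z forward; pixel columns grow to the right and rows downward; lengths in m; the calibration is good to about 2 mm. A picture is of the moment at which its call begins. There is no depth.
- job.hand_in(): hands the job in; it is judged then, once.
Trained networks look in the newest picture that a camera, given by its name, has taken for a name from the list of things; names that differ only in an ending like _2 or _b are one class to them, and where a whole thing is asked for, a point or a joint stands for the part that bears it (a point fixed in the world has none). Each returns a list of dicts, best first, with "conf" (0 to 1); they miss things now and then, are a little off and sometimes report something else, mostly with a low value. They report only what shows in the picture. A call takes as long as a camera call.
- vision.look_for(camera, label): "point" ([row, column] in pixels, amid what is visible of it).
- vision.outline_of(camera, label): "mask" (420x560 bool, what is visible of it) and "point" ([row, column] in pixels, amid what is visible of it).
The state is a dict: "time": time; "q": joint angles; "joint_velocities": joint speeds; "joint_torque": joint torques, N m; "position": TCP position; "tool_rot": TCP orientation; "ft_force": force on the tool from outside, world axes, zero at the start; "moment": the same for the moment, N m; "grip_width": finger opening in m; "grip_force": force on a finger pad.
Only numpy, scipy, OpenCV 4.12 (cv2) and the standard library are available. Lean on these libraries where they do the work, as an engineer would, in place of code of your own. Each camera call takes 0.05 s, during which the arm holds its last target. There are 200 camera calls.

### The job

Warm the milk: press the green-striped near end of the small hob's rocker switch down so that the hob is on, and with a fingertip pressed on the ribbed rim of the dial rub it round clockwise, click by click, until it clicks in with its white pointer line at the orange mark. Do not take the dial between the fingers, do not pick anything up, and leave the pitcher, mug, teaspoon and coffee jar as they stand.

Things in the scene. Friction and masses are not known exactly. Their poses are not given: they have to be found in the camera images.
- hob: Compact hob fixed on the worktop: steel shell, flat black glass deck 52 mm up, 290 mm deep (x) by 215 wide (y). Origin: centre of its underside; x points to its back (away from the robot), y left, z up. Cooking zone (grey rings) centred 58 mm behind the origin. Front strip, 88 mm in front of the origin: dial 42 mm left, rocker switch 62 mm right.
- dial_top (a point): Centre of the flat level top of the aluminium dial, on its vertical axis, 19.5 mm above the deck. Knurled knob, 63 mm diameter (68 at the foot), 19 high, ribbed on its side and the top's rim; top black inside with a white pointer line. It turns, it cannot be pushed in. A fingertip pressed on the top about 24 mm from the axis and moved in a circle drags it round.
- dial_pointer (a point): A point on the top face of the dial at the outer end of the white pointer line, 28 mm from the axis; it goes round with the dial.
- orange_mark (a point): The orange bar printed on the glass behind the dial (17 mm long, 6 wide), its middle 47 mm from the dial's axis, straight behind it (hob's +x): the simmer setting. The other marks are white: a dot to the left (off), then bars every 30 degrees clockwise; the orange bar is the third after the dot.
- dial (a joint): Dial angle, rad, growing clockwise seen from above. 0: pointer at the white dot on the left (off); a spring ball clicks in every 0.524 rad; 1.571: at the orange mark; stop past 3.14. It starts at 0, 0.52 or 1.05. Leaving a detent takes about 0.05 N m (2 N at 24 mm from the axis; fingertips slip unless pressed with some 8 N or more); let go between clicks it springs to the nearer one.
- rocker_on_end (a point): Green stripe on the near half of the black rocker switch (42 mm long front to back, 23.5 wide, grey bezel 1 mm high), 15 mm in front of its pivot; moves with it. Off: the near half slopes up towards the robot, this point 8 mm above the deck. On: the near half is level, 4.5 mm above the deck.
- rocker (a joint): Tilt of the rocker in rad: 0 off (near end up), 0.24 on (near end fully down, against its stop). It stays where it is left; pressing it takes about 2 N at the stripe.
- pitcher_mid (a point): Centre, half-way up, of the white milk pitcher (96 mm high, 77 mm body, with a handle) that stands loose in the middle of the cooking zone, on the deck.
- cup_mid (a point): Centre, half-way up, of the white mug of coffee with a blue pattern (85 mm wide, 88 mm high, handle), loose on the worktop left of the hob.
- spoon_mid (a point): Middle of the teaspoon (139 mm long, 10 mm high) lying loose on the worktop right of the hob's front.
- jar_mid (a point): Centre, half-way up, of the glass coffee jar with a grey lid (64 mm wide, 120 mm high), loose on the worktop right of the hob's back.

How it is judged:
At the end, for the whole second after the job is handed in: The rocker is on (tilt above 0.20 of 0.24 rad) and the dial rests in the detent at the orange mark (1.571 rad, within 0.1 rad); the pitcher is upright within 20 mm of where it stood, and mug, teaspoon and coffee jar within 30 mm (value of joint rocker above 0.2 rad and value of joint dial between 1.47 and 1.67 rad and velocity of joint dial between -0.1 and 0.1 rad/s and distance of pitcher_mid from where it was at the start of the episode below 0.02 m and angle between pitcher_mid's own z axis and vertical below 0.1 rad and distance of each of cup_mid, spoon_mid, jar_mid from where it was at the start of the episode below 0.03 m); the robot touches nothing.
It fails at once if the dial is taken between the fingers (pushed while the grasp point is over its axis) (contact force between the fingers and dial above 1 N and horizontal distance between the grasp point and dial_top below 0.008 m).
It fails at once if the pitcher is shoved, lifted or tipped (distance of pitcher_mid from where it was at the start of the episode above 0.02 m or angle between pitcher_mid's own z axis and vertical above 0.25 rad).
It fails at once if the mug, teaspoon or coffee jar is moved or picked up (distance of any of cup_mid, spoon_mid, jar_mid from where it was at the start of the episode above 0.03 m).
It also fails if it takes over 48 s, if anything falls off the work surface, if the arm or the gripper's body presses on something with over 40 N, if the wrist force passes 120 N, or if a joint passes its speed limit or range.

## Working session

There is one attempt and no reset: what is moved stays moved. The work goes in short steps, Python scripts to look and compute and a shell command to move; the robot and the scene stay as the last step left them, time stands still between calls to the robot, and variables do not carry over. Pictures are saved under pics/ and viewed, at most 10 in all, crops included, and the job is handed in when it is done.

```bash
mkdir -p pics
cat > h.py <<'E'
import numpy as np, cv2
from rig import robot, vision, job
def ray(c,p):
    K=c["K"];d=np.array([(p[1]-K[0,2])/K[0,0],(p[0]-K[1,2])/K[1,1]])
    s=d.copy()
    for _ in range(20): s=d/(1+c["k1"]*(s@s))
    T=np.array(c["cam_to_world"]);v=T[:3,:3]@np.array([s[0],s[1],1]);return T[:3,3],v
def at_z(c,p,z):
    o,v=ray(c,p);return o+v*(z-o[2])/v[2]
def proj(c,P):
    T=np.linalg.inv(c["cam_to_world"]);q=T[:3,:3]@P+T[:3,3];s=q[:2]/q[2];s=s*(1+c["k1"]*(s@s));K=c["K"]
    return [K[1,1]*s[1]+K[1,2],K[0,0]*s[0]+K[0,2]]
E
cat > /tmp/a.py <<'E'
from h import *
Z=dict(dial_top=.0715,dial_pointer=.0715,orange_mark=.052,rocker_on_end=.06,pitcher_mid=.1,cup_mid=.044,spoon_mid=.005,jar_mid=.06)
for n in("top","side"):
    c=vision.camera(n);cv2.imwrite(f"pics/{n}0.png",cv2.cvtColor(c["frame"],cv2.COLOR_RGB2BGR))
    print(n,np.round(c["cam_to_world"],3).tolist(),np.round(c["K"],0).tolist(),c["k1"])
    for l,z in Z.items():
        for r in vision.look_for(n,l)[:2]: print(l,round(r["conf"],2),np.round(r["point"],1),np.round(at_z(c,r["point"],z),4))
o=robot.get_obs();print(o)
E
PYTHONPATH=. python3 /tmp/a.py
```

```text
Traceback (most recent call last):
  File "h.py", line 1, in <module>
    import numpy as np, cv2
ModuleNotFoundError: No module named 'cv2'
```

```bash
cp /tmp/a.py a.py; python3 a.py
```

```text
top [[-0.025, -0.995, 0.101, 0.468], [-0.999, 0.028, 0.024, 0.104], [-0.027, -0.1, -0.995, 1.165], [0.0, 0.0, 0.0, 1.0]] [[462.0, 0.0, 280.0], [0.0, 462.0, 213.0], [0.0, 0.0, 1.0]] -0.023080089851721507
dial_top 0.79 [239.2 334.4] [0.5131 0.0033 0.0715]
dial_pointer 0.59 [242.3 332.5] [0.506  0.008  0.0715]
orange_mark 0.8 [211.  338.9] [ 0.5816 -0.0118  0.052 ]
rocker_on_end 0.53 [233.5 372.3] [ 0.5248 -0.0883  0.06  ]
pitcher_mid 0.79 [169.7 342.5] [ 0.6731 -0.0189  0.1   ]
pitcher_mid 0.66 [247.4 262.7] [0.4975 0.171  0.1   ]
cup_mid 0.67 [213.8 336. ] [ 0.5758 -0.0054  0.044 ]
cup_mid 0.62 [251.2 262.4] [0.4899 0.1755 0.044 ]
spoon_mid 0.7 [223.7 413.5] [ 0.5493 -0.2016  0.005 ]
side [[-0.907, -0.228, 0.355, 0.235], [-0.422, 0.495, -0.76, 0.838], [-0.003, -0.839, -0.545, 0.618], [0.0, 0.0, 0.0, 1.0]] [[422.0, 0.0, 276.0], [0.0, 422.0, 205.0], [0.0, 0.0, 1.0]] -0.12186758678170469
dial_top 0.85 [202.6 317.1] [0.5057 0.0252 0.0715]
dial_pointer 0.72 [200.1 317.7] [0.5082 0.014  0.0715]
orange_mark 0.72 [201.9 287.7] [0.583  0.0238 0.052 ]
pitcher_mid 0.95 [171.4 263.6] [ 0.6681 -0.
[... 174 characters left out ...]
me': 0.9, 'q': array([-1.35450255e+00,  5.27487639e-01,  1.43271426e+00,  1.56675306e-06,
        1.18140411e+00, -1.78480939e-01]), 'joint_velocities': array([-0.00068054, -0.00033466, -0.00181664, -0.00127624,  0.00123816,
        0.00071129]), 'joint_torque': array([ 2.81501334e-04, -4.39994502e+01, -1.76989317e+01,  6.33622007e-02,
        5.04162151e-02, -2.97775364e-05]), 'position': array([ 0.24040695, -0.57687982,  0.20185145]), 'tool_rot': array([ 9.80582343e-01,  1.96107800e-01,  5.98396815e-07, -6.68813164e-06]), 'ft_force': array([ 1.04163889,  0.17896397, -0.53919591]), 'moment': array([ 0.00161698, -0.00440743,  0.05398551]), 'grip_force': 0.0, 'grip_width': 0.0868269071314307}
```

Run:
```python
import cv2
a=cv2.imread("pics/top0.png")[120:290,220:460];cv2.imwrite("pics/top0c.png",cv2.resize(a,(720,510),interpolation=3))
b=cv2.imread("pics/side0.png")[110:290,180:420];cv2.imwrite("pics/side0c.png",cv2.resize(b,(720,540),interpolation=3))
```

```text
(no output)
```

View pics/top0c.png

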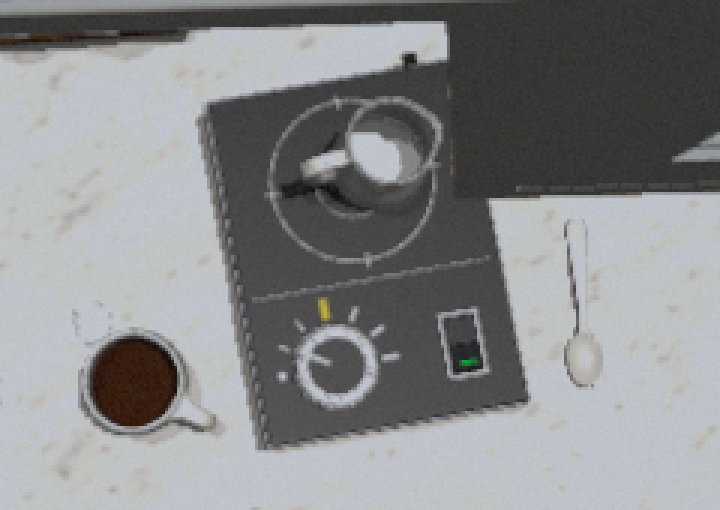

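View pics/side0c.png

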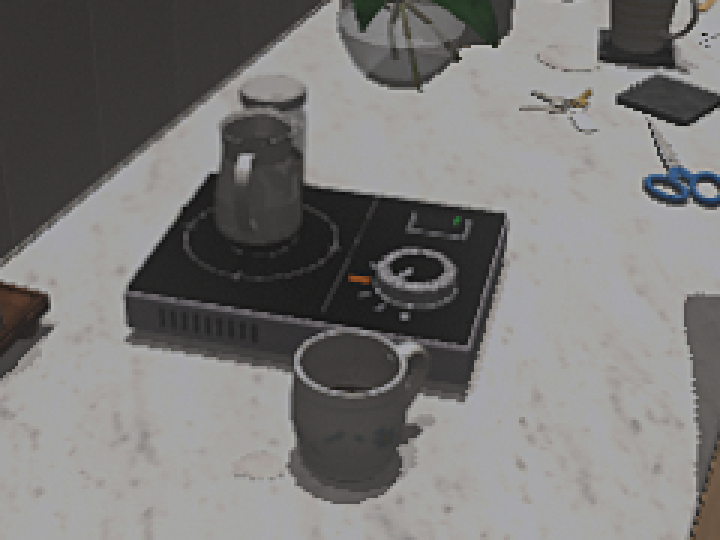

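```bash
cat > fit.py <<'E'
from h import *
from scipy.optimize import least_squares
F=[(.145,.1075,.052),(-.145,.1075,.052),(-.145,-.1075,.052),(-.088,.042,.0715),(-.041,.042,.052),(-.103,-.062,.06)]
C={n:vision.camera(n) for n in("top","side")}
pt=[(205,103),(262,448),(527,402),(338,366),(323,309),(468,362)];ps=[(128,292),(472,347),(507,212),(417,270),(360,280),(457,220)]
M={"top":[(120+y/3,220+x/3) for x,y in pt],"side":[(110+y/3,180+x/3) for x,y in ps]}
def W(p,f): c,s=np.cos(p[2]),np.sin(p[2]);return np.array([p[0]+c*f[0]-s*f[1],p[1]+s*f[0]+c*f[1],f[2]])
def res(p,ns=("top","side")): return np.concatenate([np.subtract(proj(C[n],W(p,f)),m) for n in ns for f,m in zip(F,M[n])])
for ns in(("top",),("side",),("top","side")):
    r=least_squares(res,[.6,0,-.1],args=(ns,));print(ns,r.x.round(4),r.fun.reshape(-1,2).round(1).tolist())
p=r.x
for n,f in zip("dial orange stripe".split(),F[3:]): print(n,W(p,f).round(4))
cv2.imwrite("pics/side0f.png",cv2.imread("pics/side0.png"))
E
python3 fit.py
```

```text
('top',) [ 0.6005 -0.0191  0.1439] [[-1.6, -0.8], [0.9, 0.9], [1.0, 1.4], [-0.3, -1.0], [-0.2, -0.2], [0.1, -0.4]]
('side',) [ 0.5986 -0.0165  0.1646] [[-0.5, -2.3], [-0.6, 0.8], [-0.3, 0.8], [-0.3, 0.5], [0.4, 0.4], [0.5, -0.2]]
('top', 'side') [ 0.5997 -0.0185  0.1505] [[-0.9, -1.3], [1.5, 1.1], [0.9, 1.5], [0.1, -0.9], [0.2, -0.3], [0.2, -0.4], [-1.5, -2.5], [-0.8, -0.1], [-0.3, 1.1], [-0.6, 0.0], [-0.1, -0.0], [0.4, -0.2]]
dial [0.5064 0.0098 0.0715]
orange [0.5529 0.0169 0.052 ]
stripe [ 0.5072 -0.0953  0.06  ]
```

View pics/top0.png

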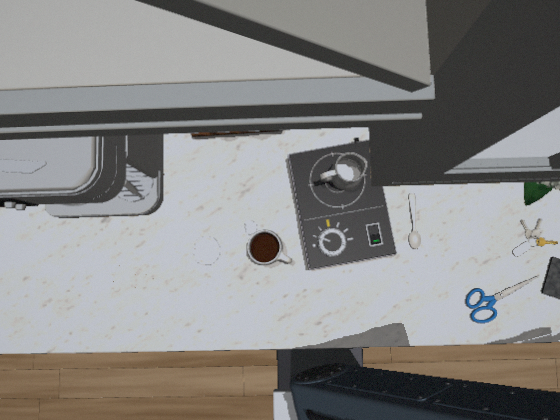

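View pics/side0.png

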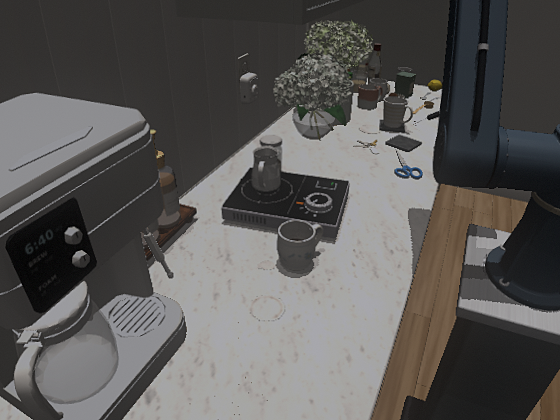

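```bash
cat > rel.py <<'E'
import sys
from h import *
from scipy.spatial.transform import Rotation as R
def rel(P,o=None):
    o=o or robot.get_obs();return (R.from_quat(o["tool_rot"]).inv().apply(np.subtract(P,o["position"]))/.3).round(4)
if __name__=="__main__":
    o=robot.get_obs();x=R.from_quat(o["tool_rot"]).as_matrix()[:,0]
    print("t",o["time"],"yaw",np.degrees(np.arctan2(x[1],x[0])).round(1),o["position"].round(4),o["ft_force"].round(1),"rel",rel([float(a) for a in sys.argv[1:4]],o))
E
python3 rel.py .37 -.335 .16; python3 rel.py .505 -.0955 .125
```

```text
t 1.0 yaw 22.6 [ 0.2404 -0.5769  0.2019] [0.2 0.1 1. ] rel [ 0.7088 -0.5781  0.1395]
t 1.0 yaw 22.6 [ 0.2404 -0.5769  0.2019] [0.2 0.1 1. ] rel [ 1.4313 -1.1419  0.2562]
```

```bash
python3 -m handwheel '[[0.71,-0.578,0.1,0],[0.71,-0.578,0.1,0],[0.71,-0.578,0.1,0],[0.71,-0.578,0.1,0],[0.71,-0.578,0.1,0],[0.71,-0.578,0.1,0],[0.71,-0.578,0.1,0],[0.71,-0.578,0.1,0]]' 0 20; python3 -m handwheel '[[0.72,-0.564,0.11,0.039],[0.72,-0.564,0.11,0.039],[0.72,-0.564,0.11,0.039],[0.72,-0.564,0.11,0.039],[0.72,-0.564,0.11,0.039],[0.72,-0.564,0.11,0.039],[0.72,-0.564,0.11,0.039],[0.72,-0.564,0.11,0.039],[0.72,-0.564,0.11,0.039],[0.72,-0.564,0.11,0.039]]'; python3 rel.py .505 -.0955 .085
```

```text
time: 1.67
position: [0.371, -0.3288, 0.1713]
tool_rot: [0.98, 0.199, -0.0, -0.003]
ft_force: [0.2, 0.3, -0.5]
grip_width: 0.0416
grip_force: 0.0
time: 2.5
position: [0.5048, -0.0965, 0.139]
tool_rot: [0.997, 0.075, 0.0, 0.0]
ft_force: [0.1, 1.0, 0.3]
grip_width: 0.0001
grip_force: 0.0
t 2.5 yaw 8.6 [ 0.5048 -0.0965  0.139 ] [0.1 1.  0.3] rel [ 0.0011 -0.0034  0.1798]
```

```bash
python3 -m handwheel '[[0,0,0.1,0],[0,0,0.19,0],[0,0,0.205,0],[0,0,0.22,0],[0,0,0.23,0],[0,0,0.24,0],[0,0,0.245,0],[0,0,0.245,0]]'
```

```text
time: 3.17
position: [0.5051, -0.096, 0.0659]
tool_rot: [0.997, 0.075, 0.001, 0.0]
ft_force: [0.2, 0.8, -0.0]
grip_width: 0.0006
grip_force: 0.0
```

```bash
python3 -m handwheel '[[0,0,0.004,0],[0,0,0.008,0],[0,0,0.012,0],[0,0,0.012,0]]';python3 -m handwheel '[[0,0,0.004,0],[0,0,0.008,0],[0,0,0.008,0]]'
```

```text
time: 3.5
position: [0.5046, -0.0955, 0.0617]
tool_rot: [0.997, 0.075, -0.0, -0.0]
ft_force: [0.1, 0.5, -0.2]
grip_width: 0.0009
grip_force: 0.0
time: 3.75
position: [0.5045, -0.0955, 0.0591]
tool_rot: [0.997, 0.075, -0.0, -0.0]
ft_force: [-0.7, 0.6, -0.5]
grip_width: 0.0004
grip_force: 0.0
```

```bash
python3 -m handwheel '[[0,0,0.003,0],[0,0,0.006,0],[0,0,0.006,0]]';python3 - <<'E'
from h import *
c=vision.camera("side");f=cv2.cvtColor(c["frame"],4)
print(proj(c,np.array([.505,-.0955,.05])))
cv2.imwrite("pics/s1.png",cv2.resize(f[130:250,260:400],(700,600),interpolation=3))
E
```

```text
time: 4.0
position: [0.5045, -0.0956, 0.0573]
tool_rot: [0.997, 0.075, -0.0, -0.0]
ft_force: [0.1, 0.3, 0.6]
grip_width: 0.0005
grip_force: 0.0
[np.float64(187.12044093567317), np.float64(332.71682859263626)]
```

View pics/s1.png

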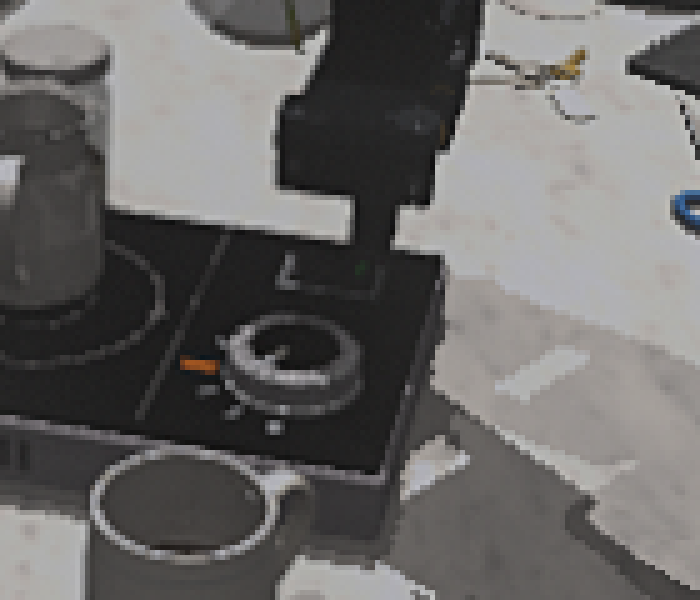

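```bash
for i in 1 2 3; do python3 -m handwheel '[[0,0,0.004,0],[0,0,0.008,0],[0,0,0.008,0]]' | grep -E "posi|ft_"; done
```

```text
position: [0.5045, -0.0956, 0.0549]
ft_force: [0.1, 0.1, -0.2]
position: [0.5045, -0.0956, 0.0525]
ft_force: [0.1, 0.4, -0.2]
position: [0.5045, -0.0956, 0.0501]
ft_force: [-1.3, -0.5, -0.2]
```

Run:
```python
from h import *
o=robot.get_obs();print(o["ft_force"],o["joint_torque"].round(2))
c=vision.camera("side");f=cv2.cvtColor(c["frame"],4)
t=vision.camera("top");g=cv2.cvtColor(t["frame"],4)
print(proj(t,np.array([.505,-.0955,.05])))
a=cv2.resize(f[150:210,290:370],(800,600),interpolation=3)[:, :400*2]
a=cv2.resize(f[160:210,300:360],(400,333),interpolation=3);b=cv2.resize(g[190:290,320:420],(333,333),interpolation=3)
cv2.imwrite("pics/s2.png",np.hstack([a,b]))
for n in("side","top"):
  for r in vision.look_for(n,"rocker_on_end")[:2]:print(n,r)
```

```text
[-1.26607635 -0.45756051 -0.16544716] [-2.000e-02 -3.934e+01 -8.940e+00  5.000e-02 -7.000e-02  0.000e+00]
[np.float64(241.8907610045238), np.float64(374.9781655681709)]
side {'point': [185.0, 326.7], 'conf': 0.53}
```

View pics/s2.png

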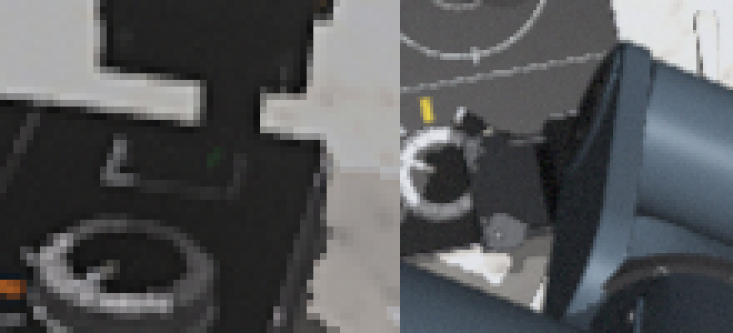

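Run:
```python
from h import *
from rel import R
o=robot.get_obs();p=o["position"];Q=R.from_quat(o["tool_rot"])
c=vision.camera("side");f=cv2.cvtColor(c["frame"],4)
for l in [(0,0,.008),(0,0,-.062),(.0095,-.015,.008),(-.0095,-.015,.008),(.037,-.095,-.062),(-.037,-.095,-.062)]: 
  w=p+Q.apply(l);print(l,w.round(3),np.round(proj(c,w),1))
g=np.clip((f/255.)**.45*1.3*255,0,255).astype(np.uint8)[140:212,290:380]
cv2.imwrite("pics/s3.png",cv2.resize(g,(750,600),interpolation=0))
```

```text
(0, 0, 0.008) [ 0.505 -0.096  0.042] [189.6 332.6]
(0, 0, -0.062) [ 0.505 -0.096  0.112] [166.2 334.5]
(0.0095, -0.015, 0.008) [ 0.512 -0.079  0.042] [191.9 328.1]
(-0.0095, -0.015, 0.008) [ 0.493 -0.082  0.042] [192.9 335.2]
(0.037, -0.095, -0.062) [0.527 0.004 0.112] [181.9 312.6]
(-0.037, -0.095, -0.062) [ 0.454 -0.007  0.112] [186.3 343.2]
```

View pics/s3.png

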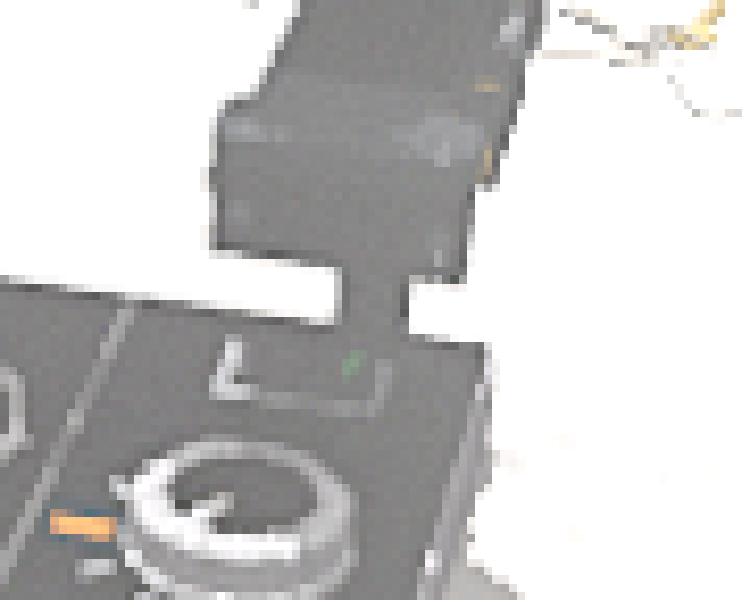

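```bash
for i in 1 2 3 4; do python3 -m handwheel '[[0,0,0.004,0],[0,0,0.008,0],[0,0,0.008,0]]' | grep -E "posi|ft_"; done
```

```text
position: [0.5045, -0.0956, 0.0478]
ft_force: [-0.5, 0.7, -0.6]
position: [0.5045, -0.0956, 0.0453]
ft_force: [0.0, -1.0, 0.7]
position: [0.5045, -0.0956, 0.0429]
ft_force: [-0.2, -0.1, -0.1]
position: [0.5046, -0.0957, 0.0406]
ft_force: [-0.0, -0.2, 0.4]
```

Run:
```python
from h import *
c=vision.camera("side");f=cv2.cvtColor(c["frame"],4)
t=vision.camera("top");h=cv2.cvtColor(t["frame"],4)
for r in vision.look_for("side","rocker_on_end")[:2]:print(r)
g=lambda f:np.clip((f/255.)**.45*1.3*255,0,255).astype(np.uint8)
a=cv2.resize(g(f)[140:212,300:360],(450,540),interpolation=0);b=cv2.resize(g(h)[200:290,325:383],(348,540),interpolation=0)
cv2.imwrite("pics/s4.png",np.hstack([a,b]))
```

```text
{'point': [185.4, 322.8], 'conf': 0.4}
```

View pics/s4.png

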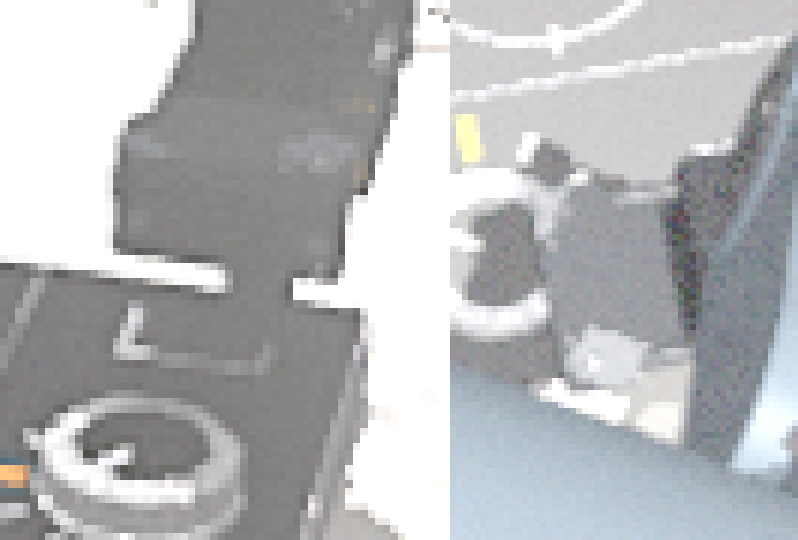

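```bash
for i in 1 2 3 4; do python3 -m handwheel '[[0,0,0.004,0],[0,0,0.008,0],[0,0,0.008,0]]' | grep -E "posi|ft_"; done
```

```text
position: [0.5042, -0.0956, 0.0382]
ft_force: [-1.0, -0.5, 1.6]
position: [0.5044, -0.0956, 0.0361]
ft_force: [-1.2, 1.0, 2.5]
position: [0.5044, -0.0956, 0.0357]
ft_force: [-5.3, 0.5, 20.2]
position: [0.5045, -0.0956, 0.0354]
ft_force: [-8.2, 1.5, 38.0]
```

```bash
python3 -m handwheel '[[0,0,-0.07,0],[0,0,-0.17,0],[0,0,-0.17,0],[0,0,-0.17,0]]' | grep -E "posi|ft_"; python3 rel.py .4865 -.0017 .06; python3 rel.py .4865 -.0017 .08
```

```text
position: [0.5064, -0.0962, 0.0836]
ft_force: [-0.1, 0.1, -0.0]
t 7.5333 yaw 8.6 [ 0.5064 -0.0962  0.0836] [-0.1  0.1 -0. ] rel [-0.019  -0.3217  0.0778]
t 7.5333 yaw 8.6 [ 0.5064 -0.0962  0.0836] [-0.1  0.1 -0. ] rel [-0.0187 -0.3215  0.0111]
```

```bash
python3 -m handwheel '[[-0.019,-0.3215,0,-0.0594],[-0.019,-0.3215,0,-0.0594],[-0.019,-0.3215,0,-0.0594],[-0.019,-0.3215,0,-0.0594],[-0.019,-0.3215,0.04,-0.0594],[-0.019,-0.3215,0.08,-0.0594],[-0.019,-0.3215,0.09,-0.0594],[-0.019,-0.3215,0.09,-0.0594]]' | grep -E "posi|ft_"
python3 - <<'E'
from h import *
c=vision.camera("side");f=cv2.cvtColor(c["frame"],4)
t=vision.camera("top");h=cv2.cvtColor(t["frame"],4)
g=lambda f:np.clip((f/255.)**.45*1.3*255,0,255).astype(np.uint8)
a=cv2.resize(g(f)[150:215,285:360],(480,416),interpolation=0);b=cv2.resize(g(h)[200:280,310:370],(312,416),interpolation=0)
cv2.imwrite("pics/s5.png",np.hstack([a,b]))
E
python3 rel.py .4865 -.0017 .0508
```

```text
position: [0.4841, -0.0016, 0.0537]
ft_force: [0.8, 0.6, 0.7]
t 8.3 yaw 29.9 [ 0.4848 -0.0017  0.0548] [-0.1  1.   0.8] rel [0.0049 0.0028 0.0133]
```

View pics/s5.png

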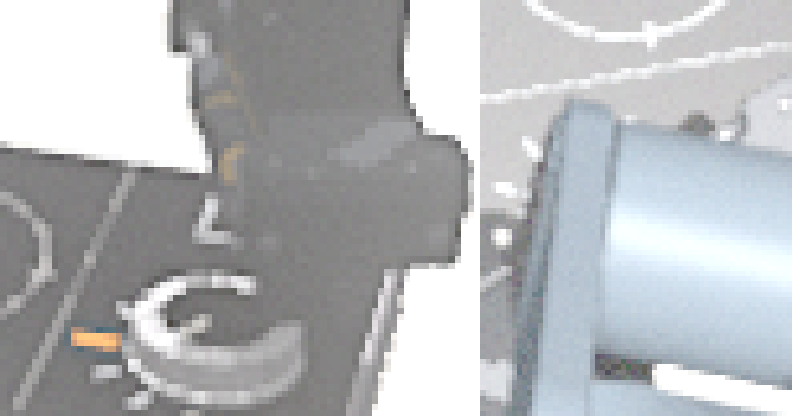

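```bash
python3 -m handwheel '[[0,0,0.008,0],[0,0,0.014,0],[0,0,0.017,0],[0,0,0.02,0],[0,0,0.02,0]]' | grep -E "posi|ft_"
```

```text
position: [0.4851, -0.0015, 0.0509]
ft_force: [-2.9, -0.2, 13.7]
```

```bash
cat > ptr.py <<'E'
from h import *
C=np.array([.5064,.0098]);yaw=.1505
for n in("side","top"):
    c=vision.camera(n);f=c["frame"].astype(float)
    for r in vision.look_for(n,"dial_pointer")[:1]:
        d=at_z(c,r["point"],.0715)[:2]-C;print(n,"net",r["conf"],np.linalg.norm(d).round(3),(np.pi/2+yaw-np.arctan2(d[1],d[0])).round(2))
    # brightness along rays r 8..20 mm inside black top
    best=[]
    for a in np.arange(-.3,2.6,.1):
        th=yaw+np.pi/2-a;v=[]
        for q in np.arange(.010,.021,.002):
            p=proj(c,np.array([C[0]+q*np.cos(th),C[1]+q*np.sin(th),.0715]));v.append(cv2.getRectSubPix(c["frame"],(1,1),(p[1],p[0])).mean())
        best.append((round(float(np.mean(v))),round(float(a),1)))
    print(n,sorted(best)[::-1][:5],"median",np.median([b[0] for b in best]))
E
python3 ptr.py; python3 -m handwheel '[[0.0003,-0.007,0.02,0.0139],[0.0012,-0.0139,0.02,0.0278],[0.0027,-0.0207,0.02,0.0417],[0.0048,-0.0274,0.02,0.0556],[0.0075,-0.0338,0.02,0.0694],[0.0107,-0.04,0.02,0.0833],[0.0107,-0.04,0.02,0.0833],[0.0107,-0.04,0.02,0.0833]]' | grep -E "posi|ft_";python3 ptr.py
```

```text
side net 0.83 0.026 -0.05
side [(82, 0.8), (79, 0.7), (72, 0.9), (65, 0.6), (57, 1.0)] median 29.0
top [(105, 2.5), (100, 2.4), (92, 2.3), (82, 2.2), (82, 1.4)] median 80.0
position: [0.4837, 0.0116, 0.05]
ft_force: [-8.2, 6.1, 57.8]
side net 0.28 0.027 0.19
side [(112, 1.4), (108, 1.3), (102, 1.2), (89, 1.1), (84, 1.5)] median 30.0
top net 0.48 0.159 0.11
top [(113, -0.3), (108, -0.2), (106, -0.1), (100, 2.5), (100, 1.4)] median 98.0
```

```bash
python3 -m handwheel '[[0,0,-0.013,0],[0.0003,-0.007,-0.013,0.0139],[0.0012,-0.0139,-0.013,0.0278],[0.0027,-0.0207,-0.013,0.0417],[0.0048,-0.0274,-0.013,0.0556],[0.0075,-0.0338,-0.013,0.0694],[0.0107,-0.04,-0.013,0.0833],[0.0107,-0.04,-0.013,0.0833],[0.0107,-0.04,-0.013,0.0833]]' | grep -E "posi|ft_";python3 ptr.py
```

```text
position: [0.4887, 0.0231, 0.0506]
ft_force: [-0.3, 3.9, 24.1]
side net 0.57 0.033 0.24
side [(90, 1.8), (90, 1.7), (83, 1.9), (82, 1.6), (67, 2.0)] median 29.0
top [(150, -0.3), (147, -0.2), (145, -0.1), (141, 0.0), (136, 0.1)] median 103.0
```

```bash
python3 -m handwheel '[[0,0,-0.05,0],[0,0,-0.16,0],[0,0,-0.28,0],[0,0,-0.28,0],[0.42,0.72,-0.28,0],[0.42,0.72,-0.28,0],[0.42,0.72,-0.28,0],[0.42,0.72,-0.28,0],[0.42,0.72,-0.28,0],[0.42,0.72,-0.28,0],[0.42,0.72,-0.28,0],[0.42,0.72,-0.28,0]]' | grep -E "posi|ft_";python3 ptr.py
python3 - <<'E'
from h import *
t=vision.camera("top");f=vision.camera("side")
b=lambda c:cv2.cvtColor(c["frame"],4)
cv2.imwrite("pics/fin.png",np.hstack([cv2.resize(b(t)[195:270,300:400],(400,300),interpolation=3),cv2.resize(b(f)[160:235,270:370],(400,300),interpolation=3)]))
E
```

```text
position: [0.4857, -0.2299, 0.1309]
ft_force: [-0.4, -0.1, -0.0]
side net 0.57 0.023 -0.19
side [(91, 1.8), (88, 1.9), (88, 1.7), (76, 1.6), (74, 2.0)] median 39.0
top net 0.88 0.006 2.77
top [(190, 1.6), (175, 1.7), (161, 1.5), (142, 1.8), (116, 1.4)] median 94.0
```

View pics/fin.png

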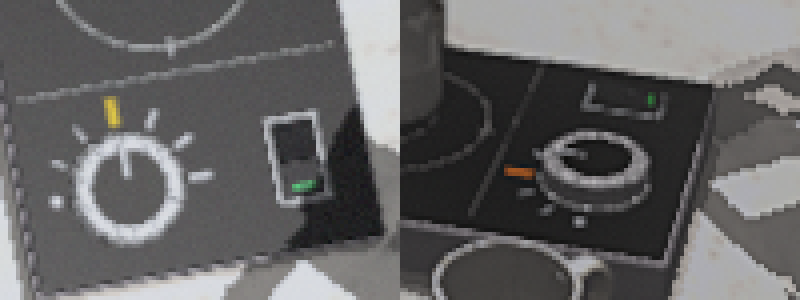

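```bash
python3 -c "
from rig import job;print(job.hand_in())"
```

```text
the job is handed in; nothing more can be done
None
```

I pressed the rocker on and rubbed the dial two clicks clockwise to the orange mark, which the last pictures bear out; the arm finished clear of everything and the job is handed in, with no verdict shown.

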